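# Lock the lifting eyes in their rack

## Robot

A 6-joint arm with a two-finger parallel gripper is mounted at the origin on the work surface. World frame = base frame: x ahead of the robot, y to its left, z up, the work surface at z = 0. Lengths are in mm, angles in degrees, forces in N, time in s.
With the tool pointing down it reaches from about 300 to 775 mm from the base axis. Payload 14.6 kg.
Tool frame: the origin (TCP) lies on the centre line of the jaws, within the pads' length; the fingertips stand 11 mm ahead of it and the grasp point (between the pads) lies 8 mm behind it; z points along the fingers, y is the line along which they close (so a half turn about z gives the same grasp; the last joint's range is limited). The gripper opens to 94 mm and grips with 3 to 60 N. Pads are 16 mm wide; open, the fingers measure 119 mm over their backs; the gripper's body (75 mm by 177 mm) begins 78 mm behind the grasp point.
Start: joints at [67.804, 17.183, 87.147, -0, 75.671, -3.816], TCP at [173.426, 521.932, 216.446] pointing down, gripper open.
Joint ranges: [-173.82, 173.82], [-45.26, 126.66], [13.44, 144.39], [-59.66, 239.66], [0, 175.72], [-146.38, 146.38]. Speed limits (degrees/s): [127.2, 127.2, 147.25, 180, 180, 180].

## Interface

Orientations are given as a 3x3 rotation matrix whose columns are the frame's x, y, z axes.
In Python, from rig import ctrl gives the robot as it stands.
- The arm moves only by the tool step_arm, never from a script. Its argument "targets" is a list that holds one entry, the list of rows, each a list of 5 numbers: the opening, from 0 (shut) to 1 (fully open), then the shift along the tool's x, y, z in units of 0.3 m (1.0 is 0.3 m), then the turn about the tool's z in units of 45 degrees (1.0 is 45 degrees). A call has 1 to 10 rows; each row is the pose to reach, as a shift and turn from the pose commanded when the call began, along the tool's axes at that moment; what a row does not reach only later rows make up. A row lasts 1/10 s, in which the tool goes at most 50 mm and 8.59 degrees, less where a joint would pass 70% of its speed; a pose out of reach is approached as far as the arm can. A call with a number of a shift or a turn outside -1 to 1 is refused whole. A call with a gripper value outside its range is refused whole. The fingers move at their own pace and stop on an object; "squeeze" is the grip in N (left out, the last holds). Time passes only in rows, so rows that repeat a pose let the fingers close. It gives the time, the measured TCP pose, the force, the opening and the grip force at its end, in the units of the state.
- ctrl.observe(): the state, without advancing time (a new reading comes with each control period).
- ctrl.read_camera(name): name is "scene" or "top" or "wrist"; returns a dict with "pixels" (384x512x3 uint8, blue, green, red), "depth" (384x512 float32, mm along the optical axis (not along the pixel's ray), 0 where there is no reading), "fx", "fy", "cx", "cy" (pixels), "D" ([k1, k2, p1, p2, k3] as OpenCV has them; the pictures are not rectified), "eye" and "attitude" of the camera in the world; the wrist camera has in their place "T_tool_cam" (4x4, takes a point from camera to tool coordinates, whose origin is the TCP and whose axes are the flange's). Camera axes: x right, y down, z forward; pixel columns grow to the right and rows downward; lengths in mm; the calibration is good to about 2 mm. A picture is of the moment at which its call begins: read the wrist's pose just before it.
- ctrl.sign_off(): hands the job in; it is judged then, once.
The state is a dict: "t": time; "joints": joint angles; "joint_vel": joint speeds; "joint_torque": joint torques, N m; "position": TCP position; "orientation": TCP orientation; "force": force on the tool from outside, world axes, zero at the start; "ft_torque": the same for the moment, N m; "grip_width": opening from 0.0 (shut) to 1.0 (fully open); "grasp_force": force on a finger pad.
Only numpy, scipy, OpenCV 4.12 (cv2) and the standard library are available. Lean on these libraries where they do the work, as an engineer would, in place of code of your own. Each camera call takes 0.05 s, during which the arm holds its last target. There are 200 camera calls.

## Task

Put the lifting eyes away: draw the rack's bolt right back, stand every loose lifting eye upright in a bay of its own with its hole in line with the bolt, then slide the bolt through their holes fully home into the keeper. Last, take the lock pin out of its wooden block and push it all the way down through the bolt's tab into the lock block; leave the grease tin, wrench and socket where they are.

Things in the scene. Friction and masses are not known exactly. Their poses are not given: they have to be found in the camera images.
- rack: Blue steel lock rack fixed to the bench, 535 mm along its y, 68 mm wide; its x points away from the robot. Origin: on the bench under the middle of its four bays, a channel (floor 6 mm up, 58 mm clear in x) between long walls with tops 18 mm up. The bolt's rod runs along y at x = 0, 51 mm above the bench. Behind the bays a grey track 22 mm wide, 44 mm high, runs from y = -400 to -130 mm.
- bolt (a joint): Steel bolt sliding along rack +y. 0 m = drawn right back (rod tip just outside the bays); 0.223 m = fully home against its stop, rod (12 mm diameter, round tip) through all bays and the keeper. Both ends are hard stops. Friction 2.5 N; stays where left; partly out at the start. Right back: under 0.010. Home: over 0.219. Knob's rack y = joint value - 0.378 m.
- bolt_knob (a point): In the bolt's black upright knob, on its axis, 85 mm above the bench; moves with the bolt. Knob: 16 mm (rack x) by 20 mm (rack y), from 63 to 105 mm above the bench, on a 24 x 30 mm steel block. A steel tab, 30 mm long in y, 6 mm thick (46 to 52 mm above the bench), reaches from it to 62 mm in rack +x; the tab's 11 mm hole is 45 mm in rack +x from the knob's axis.
- bay0 (a point): Centre of the floor of the bay at rack y = -69 mm, 6 mm above the bench. Every bay is 42 mm clear in y between dividers 4 mm thick whose tops are 14 mm above the bench. This bay is nearest the knob; a grey guide arch (34 mm wide in x, 68 mm tall) stands beside it at rack y = -127 to -103 mm.
- bay1 (a point): Centre of the floor of the bay at rack y = -23 mm, 6 mm above the bench. Like bay0.
- bay2 (a point): Centre of the floor of the bay at rack y = +23 mm, 6 mm above the bench. Like bay0.
- bay3 (a point): Centre of the floor of the bay at rack y = +69 mm, 6 mm above the bench. Like bay0. The grey keeper arch (34 mm wide in x, 68 mm tall) stands beside it at rack y = 102 to 118 mm.
- lock_hole (a point): Mouth of the vertical 11 mm hole in the grey lock block (30 x 30 mm, top 44 mm above the bench, hole 38 mm deep), fixed on the rack at x = 45, y = -155 mm. The hole in the bolt's tab lies right over it (2 mm gap, tab top 52 mm above the bench) only when the bolt is home.
- eye0: Steel lifting eye, 0.25 kg, on the bench; 3 or 4 identical ones are present. Foot 50 (x) x 36 (y) x 10 mm; on it an upright lug plate 40 mm wide (x), 12 mm thick (y), top 68 mm above the underside, with a 24 mm hole along y, centre 45 mm above the underside. Origin: centre of the underside, z up. Either way round fits a bay; seated, its y lies along rack y and its origin 6 mm above the bench.
- eye1: Steel lifting eye, 0.25 kg, on the bench; 3 or 4 identical ones are present. Foot 50 (x) x 36 (y) x 10 mm; on it an upright lug plate 40 mm wide (x), 12 mm thick (y), top 68 mm above the underside, with a 24 mm hole along y, centre 45 mm above the underside. Origin: centre of the underside, z up. Either way round fits a bay; seated, its y lies along rack y and its origin 6 mm above the bench.
- eye2: Steel lifting eye, 0.25 kg, on the bench; 3 or 4 identical ones are present. Foot 50 (x) x 36 (y) x 10 mm; on it an upright lug plate 40 mm wide (x), 12 mm thick (y), top 68 mm above the underside, with a 24 mm hole along y, centre 45 mm above the underside. Origin: centre of the underside, z up. Either way round fits a bay; seated, its y lies along rack y and its origin 6 mm above the bench.
- eye3: Steel lifting eye, 0.25 kg, on the bench; 3 or 4 identical ones are present. Foot 50 (x) x 36 (y) x 10 mm; on it an upright lug plate 40 mm wide (x), 12 mm thick (y), top 68 mm above the underside, with a 24 mm hole along y, centre 45 mm above the underside. Origin: centre of the underside, z up. Either way round fits a bay; seated, its y lies along rack y and its origin 6 mm above the bench.
- pin_block: Wooden parking block fixed to the bench, 44 x 44 x 44 mm, with a 12 mm vertical hole right through its centre that holds the lock pin. Origin: centre of its underside.
- pin: Steel lock pin, upright. Shank 8 mm diameter, 40 mm long, tip chamfered; above it a 24 mm flange 4 mm thick, then a round grip 18 mm in diameter from 44 to 72 mm above the tip. Origin: centre of the tip, z towards the grip. In its block the flange lies on the block's top, tip 4 mm above the bench. Fully home in the lock the flange lies on the bolt's tab, tip 12 mm above the bench.
- grease_tin: Bystander: red tin, 64 mm diameter, 85 mm tall, beyond the rack. Origin: centre of the underside.
- wrench: Bystander: steel wrench 180 mm long lying beyond the rack.
- socket: Bystander: dark steel socket standing up, 34 mm diameter, 50 mm tall, beyond the rack.
Mind the look-alikes: they are no part of the job. Leave any green look-alike of the eye0 alone.

How it is judged:
By the outcome, as a careful person would: the job done as asked, in the order asked, and still so for the second after the job is handed in, with the robot touching nothing.
Of eye0, eye1, eye2, eye3 only 3 to 4 are there at a start; the rules pass over those that are not, and their reading is None.
At some moment in a run one of eye0, eye1, eye2, eye3 may be knocked a few centimetres aside while the robot is not near it.
It also fails if it takes over 208 s, if anything falls off the work surface, if the arm or the gripper's body presses on something with over 40 N, if the wrist force passes 120 N, or if a joint passes its speed limit or range.

## Working session

There is one attempt and no reset: what is moved stays moved. The work goes in short steps, Python scripts to look and compute and a tool call to move; the robot and the scene stay as the last step left them, time stands still between calls to the robot, and variables do not carry over. Pictures are saved under pics/ and viewed, at most 14 in all, crops included, and the job is handed in when it is done.

Besides the shell and the picture viewer there is one more tool, called after "Call:" as a command line: name --argument value ..., lists and objects as JSON in quotes. step_arm: Moves the arm, as the interface text tells. Shifts and turns lie within -1 to 1; 1 stands for 0.3 m of shift or 45 degrees of turn. Its arguments: {"type":"object","properties":{"targets":{"type":"array"},"squeeze":{"type":"number"}},"required":["targets"]}

```bash
mkdir -p pics; ls; cat > h.py <<'E'
import numpy as np, cv2
from rig import ctrl
def grab(name):
    s=ctrl.observe(); c=ctrl.read_camera(name)
    if name=="wrist":
        T=np.eye(4);T[:3,:3]=s["orientation"];T[:3,3]=s["position"];T=T@np.array(c["T_tool_cam"])
    else:
        T=np.eye(4);T[:3,:3]=c["attitude"];T[:3,3]=c["eye"]
    K=np.array([[c["fx"],0,c["cx"]],[0,c["fy"],c["cy"]],[0,0,1.]])
    np.savez(f"{name}.npz",pix=c["pixels"],depth=c["depth"],K=K,D=np.array(c["D"],float),T=T)
    return load(name)
def load(name): return dict(np.load(f"{name}.npz"))
def rays(c,uv):
    n=cv2.undistortPoints(np.array(uv,float).reshape(-1,1,2),c["K"],c["D"]).reshape(-1,2)
    return np.c_[n,np.ones(len(n))]
def onplane(c,uv,z):
    d=rays(c,uv)@c["T"][:3,:3].T; o=c["T"][:3,3]
    return o+d*((z-o[2])/d[:,2])[:,None]
def cloud(c):
    h,w=c["depth"].shape; u,v=np.meshgrid(np.arange(w),np.arange(h))
    r=rays(c,np.stack([u.ravel(),v.ravel()],1))
    P=(r*c["depth"].reshape(-1,1))@c["T"][:3,:3].T+c["T"][:3,3]
    P[c["depth"].ravel()==0]=np.nan
    return P.reshape(h,w,3)
E
python3 - <<'E'
from h import *
print(ctrl.observe())
for n in("top","scene"):
    c=grab(n); cv2.imwrite(f"pics/{n}0.png",cv2.resize(c["pix"],(800,600),interpolation=cv2.INTER_CUBIC)); print(n,c["T"],c["K"])
E
```

```text
pics
{'t': 0.0, 'joints': array([ 6.78032394e+01,  1.72137109e+01,  8.71786484e+01,  5.13003707e-04,
        7.56705854e+01, -3.81487448e+00]), 'joint_vel': array([-0.0756426 , -0.04304405,  0.01441258, -0.05425651,  0.03054327,
       -0.06905398]), 'joint_torque': array([ 8.45510949e-04, -5.31803906e+01, -3.52753866e+01,  7.08937598e-02,
        2.42470315e-02, -5.97136454e-05]), 'position': array([173.34262595, 521.71737758, 215.91687884]), 'orientation': array([[-9.48975038e-01,  3.15350912e-01, -4.23067745e-04],
       [ 3.15351186e-01,  9.48974500e-01, -1.01390072e-03],
       [ 8.17459837e-05, -1.09558139e-03, -9.99999397e-01]]), 'force': array([-0.40112711, -0.4034648 ,  0.2426468 ]), 'ft_torque': array([-0.08137278, -0.02670966,  0.02173163]), 'grasp_force': 0.0, 'grip_width': 0.9979256264135264}
top [[-2.31932458e-03 -9.91911833e-01  1.26907591e-01  4.47306103e+02]
 [-9.99607740e-01  5.84172831e-03  2.73905179e-02 -6.21600930e+01]
 [-2.79103385e-02 -1.26794283e-01 -9.91536294e-01  8.61399287e+02]
 [ 0.00000000e+00  0.00000000e+00  0.00000000e+00  1.00000000e+00]] [[353.85926897   0.         254.84863332]
 [  0.         353.85926897 191.53095292]
 [  0.           0.           1.        ]]
scene [[ 6.68995956e-01  5.51114292e-01 -4.98715799e-01  9.60218292e+02]
 [ 7.43177217e-01 -4.85612354e-01  4.60291501e-01 -4.30492784e+02]
 [ 1.14906712e-02 -6.78567372e-01 -7.34448287e-01  6.77244400e+02]
 [ 0.00000000e+00  0.00000000e+00  0.00000000e+00  1.00000000e+00]] [[370.55185732   0.         258.73952591]
 [  0.         370.55185732 189.09852124]
 [  0.           0.           1.        ]]
```

View pics/top0.png

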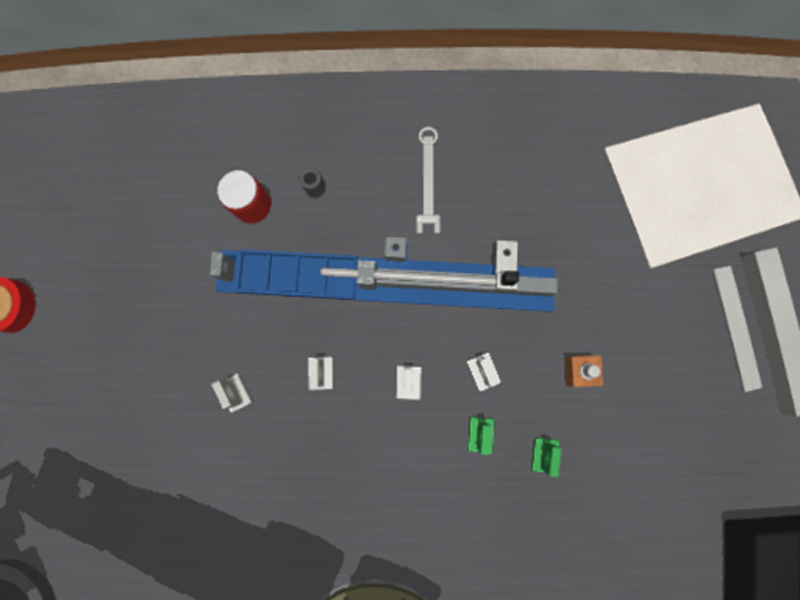

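View pics/scene0.png

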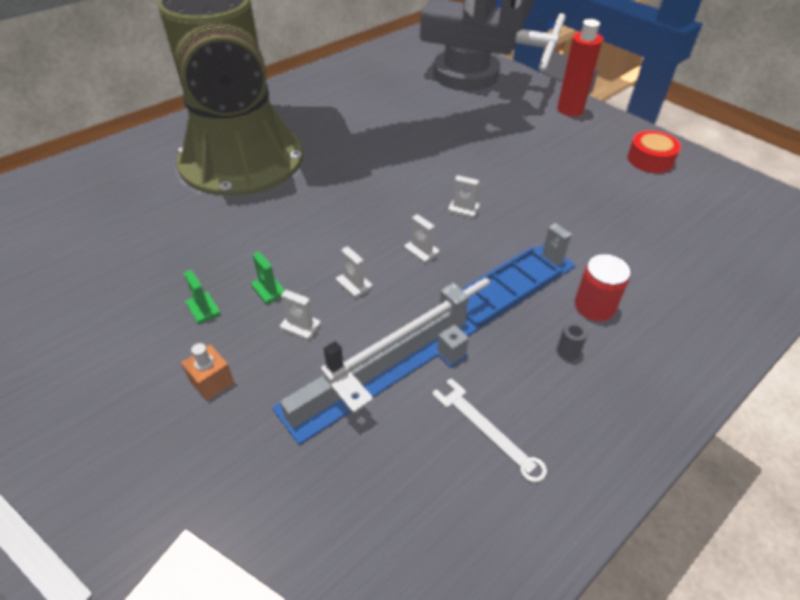

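The scene shows a blue rack, with the knob at (508,278) in the top view. The lock block is at (396,247), the pin block at (585,371) and the tin, wrench and socket sit beyond the rack.

Eye candidates in the top view:
- **Steel:** (231,392), (320,372), (409,382) and (484,371). These are the ones to store.
- **Green look-alikes:** (481,436) and (547,457). These stay where they are.

Next I'll take an enlarged crop and depth measurements.

```bash
python3 - <<'E'
from h import *
c=load("top"); cr=c["pix"][150:300,130:390]
cv2.imwrite("pics/top_crop.png",cv2.resize(cr,None,fx=3,fy=3,interpolation=cv2.INTER_CUBIC))
P=cloud(c); hsv=cv2.cvtColor(c["pix"],cv2.COLOR_BGR2HSV)
blue=cv2.inRange(hsv,(100,120,60),(125,255,255))>0
blue[:,:130]=0; blue[:150]=0
q=P[blue]; q=q[np.isfinite(q[:,0])]
print("blue",len(q),cv2.minAreaRect(q[:,:2].astype(np.float32)),np.percentile(q[:,2],[5,50,95]))
Z=np.nan_to_num(P[...,2])
for nm,box in dict(A=(225,268,130,165),B=(222,255,190,220),C=(222,262,250,275),D=(220,255,295,325),pin=(222,255,358,390),knob=(150,190,310,340),guide=(160,190,225,245),keep=(155,185,132,152),lock=(148,170,243,263)).items():
    a,b,e,f=box; sub=P[a:b,e:f].reshape(-1,3); z=np.nan_to_num(sub[:,2])
    for lo,hi in((6,14),(38,50),(56,85),(85,115)):
        m=(z>lo)&(z<hi)
        if m.sum()>8:
            r=cv2.minAreaRect(sub[m][:,:2].astype(np.float32)); print(nm,lo,m.sum(),np.round(sub[m].mean(0),1),np.round(r[0],1),np.round(r[1],1),round(r[2],1))
E
```

```text
blue 3911 ((589.5143432617188, -15.135833740234375), (535.244384765625, 70.420166015625), 86.25753784179688) [ 3.61694274  6.38907042 17.29423759]
A 6 134 [412.5 209.    9.7] [412.  216.9] [50.5 35.2] 25.1
A 38 18 [413.3 212.6  44.2] [413.7 213.1] [40.5  8.8] 20.0
A 56 127 [412.  216.6  66.3] [411.9 217.9] [40.3 14. ] 27.8
B 6 126 [441.8  74.6   9.6] [443.1  81.6] [50.3 34.1] 0.8
B 38 11 [444.1  76.   42.9] [443.4  76.2] [39.   1.6] 1.6
B 56 122 [443.3  81.2  66.6] [443.3  81.7] [38.3 12.8] 0.5
C 6 214 [429.2 -53.3   9.6] [428.8 -51.8] [35.8 50. ] 89.7
C 56 108 [428.6 -52.3  67.8] [429.  -52.5] [11.2 39.8] 89.8
D 6 173 [ 444.8 -164.    10. ] [ 444.4 -168.2] [50.3 36.4] 21.9
D 56 113 [ 444.4 -167.7   67.2] [ 444.5 -168.3] [40.3 12.4] 22.2
pin 6 15 [ 440.4 -295.3    9.3] [ 441.5 -295.1] [35.9  1.1] 1.6
pin 38 283 [ 443.8 -314.9   44.2] [ 444.5 -316.7] [43.9 44.4] 3.5
pin 56 65 [ 445.2 -315.6   73. ] [ 444.8 -317. ] [16.4 15.9] 31.6
knob 6 96 [ 584.1 -206.     7.9] [ 586.1 -209. ] [71.4 49.9] 88.7
knob 38 137 [ 580.  -211.4   44.5] [ 599.9 -203.9] [69.1 69.3] 86.3
knob 56 100 [ 573.4 -189.6   63.9] [ 577.6 -189.6] [46.1 24.2] 85.1
knob 85 83 [ 575.6 -196.7  102.4] [ 576.4 -197.3] [18.4 15.8] 87.9
guide 6 114 [587.8  12.6   8.2] [592.9  11.4] [60.5 47. ] 0.2
guide 38 27 [581.4  -4.4  43. ] [582.5   4.6] [22.2 45.7] 18.5
guide 56 185 [589.2   8.   66.5] [589.2   7.1] [34. 44.] 0.4
keep 6 83 [604.4 230.1   8. ] [607.7 234.3] [33.6 61.4] 89.6
keep 38 41 [603.8 226.1  43.6] [602.9 226. ] [14.3 37.3] 67.1
keep 56 128 [604.2 230.8  66.5] [605.4 231.9] [18.2 34.7] 86.2
lock 6 51 [619.7 -34.    7.5] [625.3 -31.2] [30.3 47.2] 10.8
lock 38 152 [631.7 -34.   43.7] [632.2 -34. ] [29.8 30. ] 85.8
```

View pics/top_crop.png

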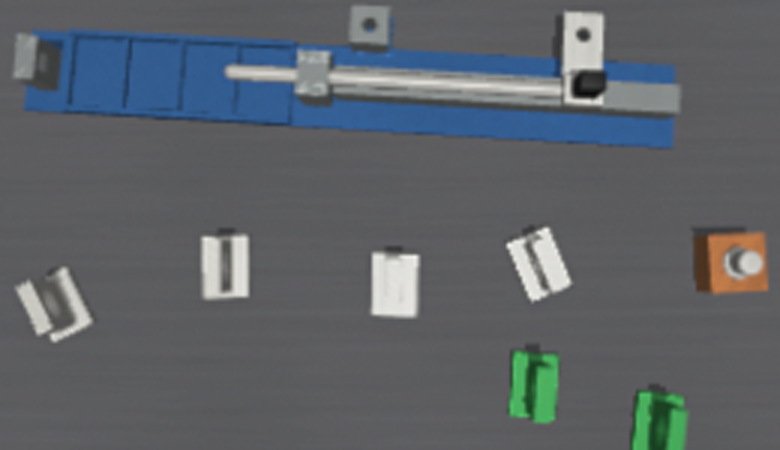

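All four steel eyes stand upright, and the depth sizes agree with the given ones. The rack's yaw is about -3.75° with its origin near (597.9, 122.9). The knob is at rack y ≈ -320, so the joint is at about 0.058 m. I'll go to the knob first.

```bash
cat > plan.py <<'E'
import sys,numpy as np
from rig import ctrl
s=ctrl.observe(); R=np.array(s["orientation"]); p=np.array(s["position"])
a=np.degrees(np.arctan2(R[1,1],R[0,1]))
print("t%.1f"%s["t"],"pos",np.round(p,1),"yang %.2f"%a,"grip %.3f F %.1f"%(s["grip_width"],s["grasp_force"]),"f",np.round(s["force"],1))
for w in sys.argv[1:]:   # x,y,z,angle of tool y (world deg)
    v=np.array([float(k) for k in w.split(",")]); d=R.T@(v[:3]-p)
    turn=(a-v[3]+90)%180-90
    print(w,"->",np.round(d/300,3),round(turn/45,3))
E
python3 plan.py 300,295,215,86.25 430,60,215,86.25
```

```text
t0.1 pos [173.3 521.7 215.9] yang 71.62 grip 1.000 F 0.0 f [-1.2  0.1  0.3]
300,295,215,86.25 -> [-0.639 -0.584  0.004] -0.325
430,60,215,86.25 -> [-1.297 -1.191  0.004] -0.325
```

Call:
step_arm --targets '[[[0.5,-0.639,-0.584,0,-0.325],[0.5,-0.639,-0.584,0,-0.325],[0.5,-0.639,-0.584,0,-0.325],[0.5,-0.639,-0.584,0,-0.325],[0.5,-0.639,-0.584,0,-0.325],[0.5,-0.639,-0.584,0,-0.325],[0.5,-0.639,-0.584,0,-0.325]]]' --squeeze 30

```text
t: 0.8
position: [300.7, 294.3, 216.6]
orientation: [[-0.998, 0.068, 0.0], [0.068, 0.998, 0.0], [-0.0, 0.0, -1.0]]
force: [0.1, -0.1, 0.1]
grip_width: 0.504
grasp_force: 0.0
```

```bash
python3 plan.py 440,50,205,86.25 576.4,-197.3,195,86.25
```

```text
t0.8 pos [300.7 294.3 216.6] yang 86.08 grip 0.504 F 0.0 f [ 0.1 -0.1  0.1]
440,50,205,86.25 -> [-0.519 -0.781  0.038] -0.004
576.4,-197.3,195,86.25 -> [-1.029 -1.572  0.072] -0.004
```

Call:
step_arm --targets '[[[0.5,-0.515,-0.786,0.02,-0.002],[0.5,-0.515,-0.786,0.02,-0.002],[0.5,-0.515,-0.786,0.02,-0.002],[0.5,-0.515,-0.786,0.02,-0.002],[0.5,-0.515,-0.786,0.02,-0.002],[0.5,-0.515,-0.786,0.02,-0.002]]]'

```text
t: 1.4
position: [440.0, 48.7, 210.2]
orientation: [[-0.998, 0.064, -0.0], [0.064, 0.998, -0.0], [0.0, -0.0, -1.0]]
force: [0.6, 0.3, 0.5]
grip_width: 0.497
grasp_force: 0.0
```

Call:
step_arm --targets '[[[0.5,-0.515,-0.786,0.05,-0.002],[0.5,-0.515,-0.786,0.05,-0.002],[0.5,-0.515,-0.786,0.05,-0.002],[0.5,-0.515,-0.786,0.05,-0.002],[0.5,-0.515,-0.786,0.05,-0.002],[0.5,-0.515,-0.786,0.05,-0.002],[0.5,-0.515,-0.786,0.05,-0.002],[0.5,-0.515,-0.786,0.05,-0.002]]]'

```text
t: 2.2
position: [578.4, -194.0, 194.4]
orientation: [[-0.998, 0.062, -0.001], [0.062, 0.998, 0.001], [0.001, 0.001, -1.0]]
force: [1.1, 0.8, 0.0]
grip_width: 0.504
grasp_force: 0.0
```

```bash
python3 plan.py 576.4,-197.3,80,86.25; python3 - <<'E'
from h import *
c=grab("wrist"); cv2.imwrite("pics/w1.png",c["pix"]); P=cloud(c); print(c["T"])
z=np.nan_to_num(P[...,2]); m=(z>98)&(z<110)
print(m.sum(),P[m].mean(0) if m.sum() else 0, [cv2.minAreaRect(P[m][:,:2].astype(np.float32))] if m.sum() else 0)
E
```

```text
t2.2 pos [ 578.4 -194.   194.4] yang 86.46 grip 0.504 F 0.0 f [1.1 0.8 0. ]
576.4,-197.3,80,86.25 -> [ 0.006 -0.012  0.381] 0.005
[[ 6.11947222e-02  9.69120047e-01  2.38875575e-01  5.08343311e+02]
 [ 9.98125292e-01 -5.96686761e-02 -1.36216932e-02 -1.90634523e+02]
 [ 1.05233328e-03  2.39261328e-01 -9.70954638e-01  3.63260550e+02]
 [ 0.00000000e+00  0.00000000e+00  0.00000000e+00  1.00000000e+00]]
398 [ 573.98473183 -197.79178332  104.64984786] [((574.6846923828125, -197.95167541503906), (18.75885581970215, 15.674934387207031), 86.72421264648438)]
```

View pics/w1.png

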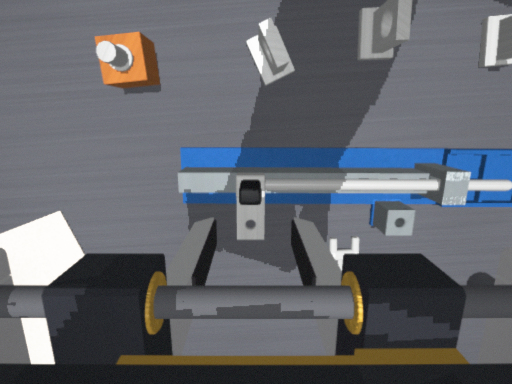

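The wrist view shows the knob at (250,190) between the open fingers. Its position is about (575.5, -197.6) and agrees with the top view to within 2 mm, so I'll go down on it.

Call:
step_arm --targets '[[[0.5,0.009,-0.012,0.2,0.005],[0.5,0.009,-0.012,0.3,0.005],[0.5,0.009,-0.012,0.381,0.005],[0.5,0.009,-0.012,0.381,0.005],[0.5,0.009,-0.012,0.381,0.005],[0.1,0.009,-0.012,0.381,0.005],[0.1,0.009,-0.012,0.381,0.005],[0.1,0.009,-0.012,0.381,0.005],[0.1,0.009,-0.012,0.381,0.005],[0.1,0.009,-0.012,0.381,0.005]]]' --squeeze 30

```text
t: 3.25
position: [575.3, -198.8, 81.9]
orientation: [[-0.998, 0.066, 0.001], [0.066, 0.998, -0.0], [-0.001, 0.0, -1.0]]
force: [-1.8, 3.0, 5.8]
grip_width: 0.211
grasp_force: 30.0
```

```bash
python3 plan.py 571.8,-254.3,80,86.25
```

```text
t3.2 pos [ 575.3 -198.8   81.9] yang 86.20 grip 0.211 F 30.0 f [-1.8  3.   5.8]
571.8,-254.3,80,86.25 -> [-0.001 -0.186  0.006] -0.001
```

Call:
step_arm --targets '[[[0.1,0,-0.06,0,0],[0.1,0,-0.11,0,0],[0.1,0,-0.15,0,0],[0.1,0,-0.175,0,0],[0.1,0,-0.18,0,0],[0.1,0,-0.184,0,0],[0.1,0,-0.188,0,0],[0.1,0,-0.188,0,0]]]'

```text
t: 4.05
position: [571.7, -253.2, 81.9]
orientation: [[-0.998, 0.065, 0.0], [0.065, 0.998, 0.003], [-0.0, 0.003, -1.0]]
force: [-1.0, 15.1, 9.7]
grip_width: 0.212
grasp_force: 30.0
```

Call:
step_arm --targets '[[[0.4,0,0.005,0,0],[0.4,0,0.005,0,0],[0.4,0,0.005,0,0],[0.4,0,0.005,-0.1,0],[0.4,0,0.005,-0.25,0],[0.4,0,0.005,-0.35,0],[0.4,0,0.005,-0.35,0]]]'

```text
t: 4.75
position: [572.7, -254.6, 190.9]
orientation: [[-0.998, 0.067, 0.006], [0.067, 0.998, -0.004], [-0.007, -0.003, -1.0]]
force: [0.1, 0.4, -0.6]
grip_width: 0.399
grasp_force: 0.0
```

```bash
cat > eyes.py <<'E'
from h import *
c=grab("top"); P=cloud(c); h=cv2.cvtColor(c["pix"],cv2.COLOR_BGR2HSV); z=np.nan_to_num(P[...,2])
m=((z>60)&(z<74)&(h[...,1]<60)).astype(np.uint8)
n,l,st,ce=cv2.connectedComponentsWithStats(m)
for i in range(1,n):
    q=P[l==i]
    if 60<len(q)<250 :
        r=cv2.minAreaRect(q[:,:2].astype(np.float32))
        cn=np.mean(q[:,:2],0); f=(np.hypot(P[...,0]-cn[0],P[...,1]-cn[1])<38)&(z>6)&(z<14)&(h[...,1]<60)
        rf=cv2.minAreaRect(P[f|(l==i)][:,:2].astype(np.float32))
        print(np.round(ce[i]*1.5625),len(q),"lug",np.round(r[0],1),np.round(r[1],1),round(r[2],1),"foot",np.round(rf[0],1),np.round(rf[1],1),round(rf[2],1),"z",round(np.median(q[:,2]),1))
E
python3 eyes.py; python3 plan.py 444.5,-168.3,130,112
```

```text
[216. 264.] 119 lug [605.  231.4] [17.5 34.9] 84.9 foot [605.  231.4] [17.5 34.9] 84.9 z 67.7
[365. 272.] 158 lug [589.6   8.7] [23.8 33.7] 85.7 foot [ 5.928e+02 -4.000e-01] [39.1 47.5] 8.9 z 67.9
[488. 372.] 107 lug [ 444.4 -168.3] [40.1 12.3] 21.8 foot [ 444.5 -168.2] [50.4 36.4] 22.1 z 67.6
[313. 372.] 106 lug [443.4  82.1] [38.  11.9] 0.6 foot [443.1  81.7] [50.3 34.4] 0.6 z 67.6
[407. 383.] 108 lug [429.  -52.5] [11.2 39.8] 89.8 foot [428.8 -51.9] [35.8 50. ] 89.7 z 67.8
[221. 394.] 118 lug [411.9 217.7] [40.3 13.1] 26.6 foot [412.  217.5] [50.4 36.8] 26.9 z 67.3
[753. 554.] 211 lug [ 179.1 -559. ] [ 64.6 134. ] 50.1 foot [ 179.1 -559. ] [ 64.6 134. ] 50.1 z 67.4
t4.8 pos [ 571.9 -254.2  187.9] yang 86.18 grip 0.399 F 0.0 f [ 0.3 -0.4  0.4]
444.5,-168.3,130,112 -> [0.443 0.258 0.191] -0.574
```

Call:
step_arm --targets '[[[0.4,0.15,0.087,0,-0.19],[0.4,0.3,0.174,0.05,-0.38],[0.4,0.443,0.258,0.191,-0.574],[0.4,0.443,0.258,0.191,-0.574],[0.4,0.443,0.258,0.191,-0.574],[0.4,0.443,0.258,0.191,-0.574],[0.4,0.443,0.258,0.191,-0.574]]]'

```text
t: 5.5
position: [444.9, -168.3, 129.3]
orientation: [[-0.927, -0.374, 0.001], [-0.374, 0.927, -0.0], [-0.001, -0.001, -1.0]]
force: [-0.3, -0.3, -0.2]
grip_width: 0.402
grasp_force: 0.0
```

```bash
python3 plan.py 444.5,-168.3,38,112
```

```text
t5.5 pos [ 444.9 -168.3  129.3] yang 111.99 grip 0.402 F 0.0 f [-0.3 -0.3 -0.2]
444.5,-168.3,38,112 -> [0.001 0.001 0.304] -0.0
```

Call:
step_arm --targets '[[[0.4,0.001,0,0.15,0],[0.4,0.001,0,0.25,0],[0.4,0.001,0,0.304,0],[0.4,0.001,0,0.304,0],[0.05,0.001,0,0.304,0],[0.05,0.001,0,0.304,0],[0.05,0.001,0,0.304,0],[0.05,0.001,0,0.304,0],[0.05,0.001,0,0.304,0],[0.05,0.001,0,0.304,0]]]' --squeeze 30

```text
t: 6.5
position: [444.0, -167.8, 38.4]
orientation: [[-0.927, -0.375, 0.001], [-0.375, 0.927, -0.001], [-0.001, -0.001, -1.0]]
force: [-1.8, -0.3, 6.8]
grip_width: 0.127
grasp_force: 30.0
```

Call:
step_arm --targets '[[[0.05,0,0,-0.05,0],[0.05,0,0,-0.15,0],[0.05,0,0,-0.3,0],[0.05,0,0,-0.3,0]]]'

```text
t: 6.9
position: [445.6, -168.6, 132.5]
orientation: [[-0.927, -0.375, 0.007], [-0.375, 0.927, -0.003], [-0.005, -0.006, -1.0]]
force: [0.6, -0.3, -4.5]
grip_width: 0.126
grasp_force: 30.0
```

```bash
python3 plan.py 593.1,54.3,130,86.25
```

```text
t6.9 pos [ 445.6 -168.6  132.5] yang 112.03 grip 0.126 F 30.0 f [ 0.6 -0.3 -4.5]
593.1,54.3,130,86.25 -> [-0.734  0.504  0.009] 0.573
```

Call:
step_arm --targets '[[[0.05,-0.147,0.101,0,0.11],[0.05,-0.294,0.202,0,0.23],[0.05,-0.44,0.302,0,0.34],[0.05,-0.587,0.403,0,0.46],[0.05,-0.734,0.504,0,0.573],[0.05,-0.734,0.504,0,0.573],[0.05,-0.734,0.504,0,0.573],[0.05,-0.734,0.504,0,0.573]]]'

```text
t: 7.7
position: [590.3, 54.9, 126.4]
orientation: [[-0.998, 0.065, -0.002], [0.065, 0.998, -0.0], [0.002, -0.0, -1.0]]
force: [-0.8, -1.1, -2.6]
grip_width: 0.125
grasp_force: 30.0
```

```bash
python3 plan.py 593.1,54.3,70,86.25; python3 - <<'E'
from h import *
c=grab("wrist"); cv2.imwrite("pics/w2.png",c["pix"])
# project bay floor corners (rack) for check
y=np.array([.0654,.9979]);x=np.array([.9979,-.0654]);o=np.array([597.6,123.2])
pts=[]
for b in(-69,-23,23,69):
    for a in((-29,-21),(29,-21),(29,21),(-29,21)):
        q=o+a[0]*x+(b+a[1])*y; pts.append([*q,6 if 0 else 14])
Ti=np.linalg.inv(c["T"]); rv,_=cv2.Rodrigues(Ti[:3,:3])
u,_=cv2.projectPoints(np.array(pts,float),rv,Ti[:3,3],c["K"],c["D"])
im=cv2.resize(c["pix"],(768,576))
for k in range(0,16,4): cv2.polylines(im,[np.int32(u[k:k+4]*1.5)],True,(0,255,255),1)
cv2.imwrite("pics/w2.png",im)
E
```

```text
t7.7 pos [590.3  54.9 126.4] yang 86.29 grip 0.125 F 30.0 f [-0.8 -1.1 -2.6]
593.1,54.3,70,86.25 -> [-0.01  -0.001  0.188] 0.001
```

View pics/w2.png

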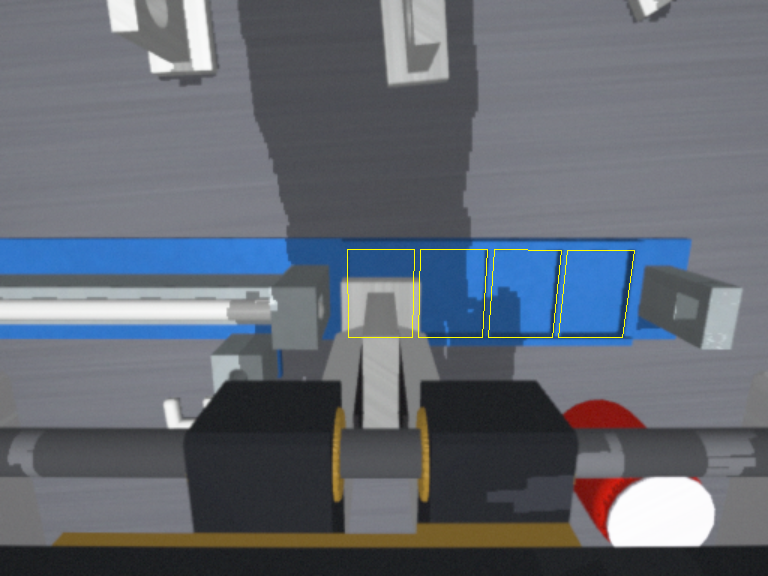

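The projected bays match the rack to about 2 mm. The eye is held above bay0, so I'll lower it in stages.

Call:
step_arm --targets '[[[0.05,-0.007,-0.001,0.08,0.001],[0.05,-0.007,-0.001,0.15,0.001],[0.05,-0.007,-0.001,0.19,0.001],[0.05,-0.007,-0.001,0.19,0.001],[0.05,-0.007,-0.001,0.19,0.001]]]'

```text
t: 8.25
position: [593.3, 54.2, 71.4]
orientation: [[-0.998, 0.067, 0.001], [0.067, 0.998, -0.0], [-0.001, 0.0, -1.0]]
force: [-0.4, 0.5, -3.0]
grip_width: 0.125
grasp_force: 30.0
```

```bash
python3 plan.py 592.4,54.3,46,86.25
```

```text
t8.2 pos [593.3  54.2  71.4] yang 86.17 grip 0.125 F 30.0 f [-0.4  0.5 -3. ]
592.4,54.3,46,86.25 -> [0.003 0.    0.085] -0.002
```

Call:
step_arm --targets '[[[0.05,0.003,0,0.03,0],[0.05,0.003,0,0.055,0],[0.05,0.003,0,0.07,0],[0.05,0.003,0,0.08,0],[0.05,0.003,0,0.087,0],[0.05,0.003,0,0.09,0],[0.05,0.003,0,0.09,0]]]'

```text
t: 8.95
position: [592.4, 54.8, 44.4]
orientation: [[-0.998, 0.066, 0.0], [0.066, 0.998, -0.0], [-0.0, 0.0, -1.0]]
force: [-4.5, -0.8, 3.9]
grip_width: 0.123
grasp_force: 30.0
```

Height 44.4 with the load taken up means it is seated. I'll release it and go on to eye C.

Call:
step_arm --targets '[[[0.3,0,0,0,0],[0.3,0,0,0,0],[0.3,0,0,0,0],[0.3,0,0,-0.08,0],[0.3,0,0,-0.2,0],[0.3,0,0,-0.3,0],[0.3,0,0,-0.3,0]]]'

```text
t: 9.65
position: [594.0, 54.8, 138.0]
orientation: [[-0.998, 0.066, 0.007], [0.066, 0.998, 0.0], [-0.007, 0.001, -1.0]]
force: [0.7, -0.6, -0.2]
grip_width: 0.297
grasp_force: 0.0
```

```bash
python3 plan.py 429,-52.3,130,89.8;python3 eyes.py
```

```text
t9.7 pos [594.   54.8 138. ] yang 86.20 grip 0.297 F 0.0 f [ 0.7 -0.6 -0.2]
429,-52.3,130,89.8 -> [ 0.525 -0.393  0.023] -0.08
[364. 277.] 78 lug [582.1   8.5] [22.7 18.2] 84.6 foot [574.2  10.7] [67.2 34.4] 67.0 z 68.2
[407. 383.] 108 lug [428.9 -52.5] [11.2 39.9] 89.7 foot [428.8 -51.8] [35.8 49.9] 89.7 z 67.7
[752. 554.] 212 lug [ 179.5 -558.2] [ 63.8 129.7] 51.4 foot [ 179.5 -558.2] [ 63.8 129.7] 51.4 z 66.3
```

Call:
step_arm --targets '[[[0.4,0.131,-0.098,0,-0.04],[0.4,0.262,-0.196,0,-0.08],[0.4,0.394,-0.295,0,-0.08],[0.4,0.525,-0.393,0.023,-0.08],[0.4,0.525,-0.393,0.023,-0.08],[0.4,0.525,-0.393,0.023,-0.08],[0.4,0.525,-0.393,0.023,-0.08]]]'

```text
t: 10.4
position: [428.0, -52.2, 126.6]
orientation: [[-1.0, 0.003, 0.0], [0.003, 1.0, 0.0], [-0.0, 0.0, -1.0]]
force: [0.1, 0.6, -0.4]
grip_width: 0.399
grasp_force: 0.0
```

```bash
python3 plan.py 429,-52.3,38,89.8
```

```text
t10.4 pos [428.  -52.2 126.6] yang 89.81 grip 0.399 F 0.0 f [ 0.1  0.6 -0.4]
429,-52.3,38,89.8 -> [-0.003 -0.     0.295] 0.0
```

Call:
step_arm --targets '[[[0.4,-0.003,0,0.15,0],[0.4,-0.003,0,0.25,0],[0.4,-0.003,0,0.295,0],[0.4,-0.003,0,0.295,0],[0.05,-0.003,0,0.295,0],[0.05,-0.003,0,0.295,0],[0.05,-0.003,0,0.295,0],[0.05,-0.003,0,0.295,0],[0.05,-0.003,0,0.295,0]]]'

```text
t: 11.3
position: [428.6, -52.5, 38.9]
orientation: [[-1.0, 0.004, 0.001], [0.004, 1.0, -0.0], [-0.001, -0.0, -1.0]]
force: [0.8, 1.1, 5.6]
grip_width: 0.123
grasp_force: 30.0
```

Call:
step_arm --targets '[[[0.05,0,0,-0.05,0],[0.05,0,0,-0.15,0],[0.05,0,0,-0.3,0],[0.05,0,0,-0.3,0],[0.05,0,0,-0.3,0]]]'

```text
t: 11.8
position: [428.2, -52.6, 128.4]
orientation: [[-1.0, 0.004, 0.001], [0.004, 1.0, -0.0], [-0.001, -0.0, -1.0]]
force: [-0.2, -1.0, -2.9]
grip_width: 0.126
grasp_force: 30.0
```

```bash
python3 plan.py 595.4,100.2,126,86.25
```

```text
t11.8 pos [428.2 -52.6 128.4] yang 89.79 grip 0.126 F 30.0 f [-0.2 -1.  -2.9]
595.4,100.2,126,86.25 -> [-0.556  0.511  0.008] 0.079
```

Call:
step_arm --targets '[[[0.05,-0.139,0.128,0,0.02],[0.05,-0.278,0.256,0,0.04],[0.05,-0.417,0.383,0,0.06],[0.05,-0.556,0.511,0.008,0.079],[0.05,-0.556,0.511,0.008,0.079],[0.05,-0.556,0.511,0.008,0.079],[0.05,-0.556,0.511,0.008,0.079],[0.05,-0.556,0.511,0.1,0.079],[0.05,-0.556,0.511,0.19,0.079],[0.05,-0.556,0.511,0.19,0.079]]]'

```text
t: 12.8
position: [592.7, 99.1, 67.3]
orientation: [[-0.998, 0.066, -0.007], [0.067, 0.998, -0.001], [0.007, -0.001, -1.0]]
force: [0.4, 0.7, -2.3]
grip_width: 0.123
grasp_force: 30.0
```

Call:
step_arm --targets '[[[0.05,0,0,0,0],[0.05,0,0,0,0]]]'

```text
t: 13.0
position: [596.0, 99.9, 72.8]
orientation: [[-0.998, 0.066, 0.002], [0.066, 0.998, 0.0], [-0.002, 0.0, -1.0]]
force: [0.0, 0.6, -1.4]
grip_width: 0.123
grasp_force: 30.0
```

```bash
python3 plan.py 595.4,100.2,46,86.25
```

```text
t13.0 pos [596.   99.9  72.8] yang 86.22 grip 0.123 F 30.0 f [ 0.   0.6 -1.4]
595.4,100.2,46,86.25 -> [0.002 0.001 0.089] -0.001
```

Call:
step_arm --targets '[[[0.05,0.002,0.001,0.03,0],[0.05,0.002,0.001,0.055,0],[0.05,0.002,0.001,0.075,0],[0.05,0.002,0.001,0.085,0],[0.05,0.002,0.001,0.092,0],[0.05,0.002,0.001,0.094,0],[0.05,0.002,0.001,0.094,0]]]'

```text
t: 13.7
position: [594.7, 100.6, 44.8]
orientation: [[-0.998, 0.065, -0.0], [0.065, 0.998, -0.0], [0.0, -0.0, -1.0]]
force: [-12.7, -2.6, 19.6]
grip_width: 0.126
grasp_force: 30.0
```

Call:
step_arm --targets '[[[0.3,0,0,-0.004,0],[0.3,0,0,-0.004,0],[0.3,0,0,-0.004,0],[0.3,0,0,-0.08,0],[0.3,0,0,-0.2,0],[0.3,0,0,-0.3,0],[0.3,0,0,-0.3,0]]]'

```text
t: 14.4
position: [596.6, 100.8, 137.2]
orientation: [[-0.998, 0.065, 0.007], [0.065, 0.998, 0.001], [-0.007, 0.001, -1.0]]
force: [0.3, 0.6, 0.1]
grip_width: 0.301
grasp_force: 0.0
```

```bash
python3 plan.py 443.3,81.9,130,90.6 443.3,-20,130,90.6; python3 eyes.py
```

```text
t14.4 pos [596.6 100.8 137.2] yang 86.25 grip 0.301 F 0.0 f [0.3 0.6 0.1]
443.3,81.9,130,90.6 -> [ 0.506 -0.096  0.021] -0.097
443.3,-20,130,90.6 -> [ 0.484 -0.435  0.02 ] -0.097
[365. 272.] 160 lug [589.7   8.6] [23.6 33.8] 85.8 foot [588.7  18.4] [47.2 44. ] 75.6 z 67.9
[313. 373.] 107 lug [443.4  81.9] [38.1 12.1] 0.7 foot [443.1  81.5] [50.3 34.5] 0.6 z 67.9
[753. 554.] 206 lug [ 179.7 -559.1] [ 65.4 132.5] 50.3 foot [ 179.7 -559.1] [ 65.4 132.5] 50.3 z 66.5
```

Call:
step_arm --targets '[[[0.4,0.16,-0.03,0,-0.04],[0.4,0.32,-0.06,0,-0.08],[0.4,0.45,-0.09,0,-0.097],[0.4,0.506,-0.096,0.021,-0.097],[0.4,0.506,-0.096,0.021,-0.097],[0.4,0.506,-0.096,0.021,-0.097],[0.4,0.506,-0.096,0.021,-0.097]]]'

```text
t: 15.15
position: [442.4, 81.8, 126.5]
orientation: [[-1.0, -0.011, -0.0], [-0.011, 1.0, -0.0], [0.0, -0.0, -1.0]]
force: [-0.3, 1.0, -0.1]
grip_width: 0.401
grasp_force: 0.0
```

```bash
python3 plan.py 443.3,81.9,38,90.6; python3 - <<'E'
from h import *
c=grab("wrist"); cv2.imwrite("pics/w3.png",cv2.resize(c["pix"],(768,576)))
P=cloud(c);z=np.nan_to_num(P[...,2]);hs=cv2.cvtColor(c["pix"],cv2.COLOR_BGR2HSV)
m=(z>62)&(z<74)&(hs[...,1]<60)&(np.hypot(P[...,0]-443,P[...,1]-82)<60)
if m.sum()>10: print(m.sum(),cv2.minAreaRect(P[m][:,:2].astype(np.float32)))
E
```

```text
t15.2 pos [442.4  81.8 126.5] yang 90.60 grip 0.401 F 0.0 f [-0.3  1.  -0.1]
443.3,81.9,38,90.6 -> [-0.003  0.     0.295] 0.0
759 ((441.8390197753906, 83.52452087402344), (40.26939392089844, 11.954561233520508), 0.9933662414550781)
```

View pics/w3.png

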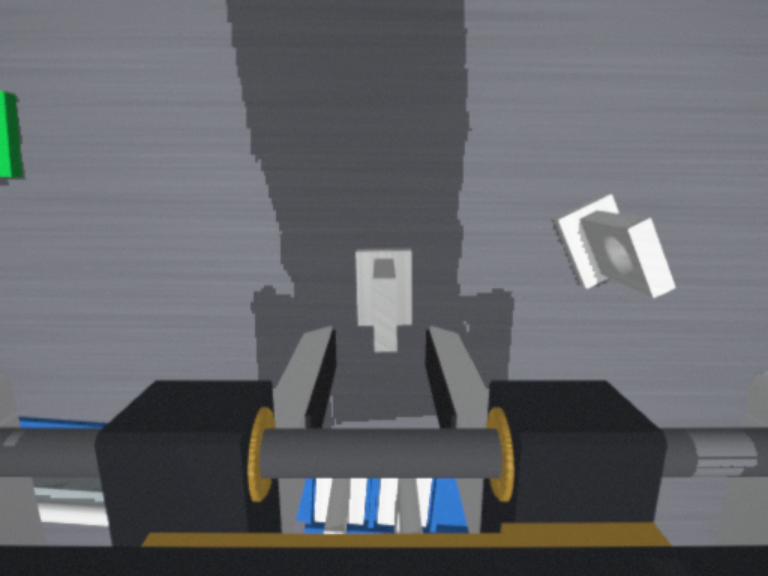

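Eye B's lug, at (385,300), lies between the fingers. Bays 0 and 1 are visible at the bottom with their eyes standing, and eye A is at (615,250). I'll grasp B.

Call:
step_arm --targets '[[[0.4,-0.001,0,0.15,0],[0.4,-0.001,0,0.25,0],[0.4,-0.001,0,0.295,0],[0.4,-0.001,0,0.295,0],[0.05,-0.001,0,0.295,0],[0.05,-0.001,0,0.295,0],[0.05,-0.001,0,0.295,0],[0.05,-0.001,0,0.295,0],[0.05,-0.001,0,0.295,0]]]'

```text
t: 16.1
position: [442.4, 81.9, 39.0]
orientation: [[-1.0, -0.011, 0.002], [-0.011, 1.0, 0.0], [-0.002, 0.0, -1.0]]
force: [-1.2, 2.1, 6.3]
grip_width: 0.122
grasp_force: 30.0
```

Call:
step_arm --targets '[[[0.05,0,0,-0.05,0],[0.05,0,0,-0.15,0],[0.05,0,0,-0.3,0],[0.05,0,0,-0.3,0],[0.05,0,0,-0.3,0]]]'

```text
t: 16.6
position: [441.8, 81.7, 128.3]
orientation: [[-1.0, -0.011, 0.001], [-0.011, 1.0, 0.0], [-0.001, -0.0, -1.0]]
force: [0.4, -0.4, -3.7]
grip_width: 0.129
grasp_force: 30.0
```

```bash
python3 plan.py 598.4,146.2,126,86.25
```

```text
t16.6 pos [441.8  81.7 128.3] yang 90.61 grip 0.129 F 30.0 f [ 0.4 -0.4 -3.7]
598.4,146.2,126,86.25 -> [-0.524  0.209  0.008] 0.097
```

Call:
step_arm --targets '[[[0.05,-0.139,0.055,0,0.02],[0.05,-0.278,0.111,0,0.05],[0.05,-0.417,0.166,0,0.08],[0.05,-0.524,0.209,0.008,0.097],[0.05,-0.524,0.209,0.008,0.097],[0.05,-0.524,0.209,0.008,0.097],[0.05,-0.524,0.209,0.08,0.097],[0.05,-0.524,0.209,0.15,0.097],[0.05,-0.524,0.209,0.19,0.097],[0.05,-0.524,0.209,0.19,0.097]]]'

```text
t: 17.6
position: [596.9, 145.7, 69.4]
orientation: [[-0.998, 0.066, -0.004], [0.066, 0.998, -0.001], [0.003, -0.001, -1.0]]
force: [0.8, 0.3, -2.5]
grip_width: 0.125
grasp_force: 30.0
```

Call:
step_arm --targets '[[[0.05,0,0,0,0],[0.05,0,0,0,0]]]'

```text
t: 17.8
position: [598.8, 146.1, 72.4]
orientation: [[-0.998, 0.066, 0.002], [0.066, 0.998, 0.0], [-0.002, 0.0, -1.0]]
force: [-0.2, 0.0, -3.5]
grip_width: 0.125
grasp_force: 30.0
```

```bash
python3 plan.py 598.2,146.2,46,86.25
```

```text
t17.8 pos [598.8 146.1  72.4] yang 86.24 grip 0.125 F 30.0 f [-0.2  0.  -3.5]
598.2,146.2,46,86.25 -> [0.002 0.    0.088] -0.0
```

Call:
step_arm --targets '[[[0.05,0.002,0.001,0.03,0],[0.05,0.002,0.001,0.055,0],[0.05,0.002,0.001,0.075,0],[0.05,0.002,0.001,0.084,0],[0.05,0.002,0.001,0.089,0],[0.05,0.002,0.001,0.091,0],[0.05,0.002,0.001,0.091,0]]]'

```text
t: 18.5
position: [597.6, 146.5, 45.1]
orientation: [[-0.998, 0.065, -0.0], [0.065, 0.998, -0.0], [0.0, -0.0, -1.0]]
force: [-8.7, -2.2, 12.3]
grip_width: 0.123
grasp_force: 30.0
```

Call:
step_arm --targets '[[[0.3,0,0,-0.002,0],[0.3,0,0,-0.002,0],[0.3,0,0,-0.002,0],[0.3,0,0,-0.08,0],[0.3,0,0,-0.2,0],[0.3,0,0,-0.3,0],[0.3,0,0,-0.3,0]]]'

```text
t: 19.2
position: [599.6, 146.8, 138.4]
orientation: [[-0.998, 0.065, 0.007], [0.065, 0.998, 0.001], [-0.007, 0.002, -1.0]]
force: [0.4, -0.2, -0.7]
grip_width: 0.3
grasp_force: 0.0
```

```bash
python3 eyes.py; python3 plan.py 411.9,217.6,130,116.8
```

```text
[365. 272.] 159 lug [589.8   8.6] [23.7 33.1] 86.4 foot [593.8  19.4] [47.1 39.3] 84.3 z 67.8
[541. 285.] 61 lug [ 572.  -253.9] [28.7 22.2] 80.0 foot [ 579.1 -247.1] [48.2 25.8] 21.8 z 63.0
[753. 554.] 214 lug [ 179.7 -559.7] [ 64.1 133. ] 49.6 foot [ 179.8 -559.6] [ 64.3 133. ] 49.6 z 66.4
t19.2 pos [598.6 146.7 135.7] yang 86.25 grip 0.303 F 0.0 f [ 0.2 -0.4  0.3]
411.9,217.6,130,116.8 -> [0.637 0.195 0.017] -0.679
```

Call:
step_arm --targets '[[[0.4,0.16,0.049,0,-0.17],[0.4,0.32,0.098,0,-0.34],[0.4,0.48,0.147,0,-0.51],[0.4,0.637,0.195,0.017,-0.679],[0.4,0.637,0.195,0.017,-0.679],[0.4,0.637,0.195,0.017,-0.679],[0.4,0.637,0.195,0.017,-0.679]]]'

```text
t: 19.95
position: [411.7, 217.2, 128.5]
orientation: [[-0.893, -0.45, -0.0], [-0.45, 0.893, -0.0], [0.0, -0.0, -1.0]]
force: [-0.1, 0.2, -0.1]
grip_width: 0.399
grasp_force: 0.0
```

```bash
python3 - <<'E'
from h import *
c=grab("wrist")
P=cloud(c);z=np.nan_to_num(P[...,2]);hs=cv2.cvtColor(c["pix"],cv2.COLOR_BGR2HSV)
m=(z>62)&(z<74)&(hs[...,1]<60)&(np.hypot(P[...,0]-412,P[...,1]-217)<70)
if m.sum()>10: print(m.sum(),cv2.minAreaRect(P[m][:,:2].astype(np.float32)))
E
python3 plan.py 411.9,217.6,38,116.8
```

```text
750 ((410.41510009765625, 218.6763153076172), (40.50590515136719, 11.93017578125), 28.199979782104492)
t20.0 pos [411.8 217.  128.5] yang 116.70 grip 0.404 F 0.0 f [0.4 1.5 0.5]
411.9,217.6,38,116.8 -> [-0.001  0.002  0.302] -0.002
```

Call:
step_arm --targets '[[[0.4,0,0.002,0.15,-0.01],[0.4,0,0.002,0.25,-0.01],[0.4,0,0.002,0.302,-0.01],[0.4,0,0.002,0.302,-0.01],[0.05,0,0.002,0.302,-0.01],[0.05,0,0.002,0.302,-0.01],[0.05,0,0.002,0.302,-0.01],[0.05,0,0.002,0.302,-0.01],[0.05,0,0.002,0.302,-0.01]]]'

```text
t: 20.9
position: [410.9, 218.0, 38.8]
orientation: [[-0.889, -0.458, 0.001], [-0.458, 0.889, 0.0], [-0.001, -0.0, -1.0]]
force: [-1.2, -0.6, 5.5]
grip_width: 0.122
grasp_force: 30.0
```

Call:
step_arm --targets '[[[0.05,0,0,-0.05,0],[0.05,0,0,-0.15,0],[0.05,0,0,-0.3,0],[0.05,0,0,-0.3,0],[0.05,0,0,-0.3,0]]]'

```text
t: 21.4
position: [410.7, 217.9, 128.4]
orientation: [[-0.889, -0.458, 0.001], [-0.458, 0.889, 0.0], [-0.001, -0.0, -1.0]]
force: [-0.3, -0.3, -3.3]
grip_width: 0.127
grasp_force: 30.0
```

```bash
python3 plan.py 601.3,192.1,126,86.25
```

```text
t21.4 pos [410.7 217.9 128.4] yang 117.25 grip 0.127 F 30.0 f [-0.3 -0.3 -3.3]
601.3,192.1,126,86.25 -> [-0.526 -0.367  0.009] 0.689
```

Call:
step_arm --targets '[[[0.05,-0.13,-0.092,0,0.17],[0.05,-0.263,-0.184,0,0.34],[0.05,-0.395,-0.275,0,0.52],[0.05,-0.526,-0.367,0.009,0.689],[0.05,-0.526,-0.367,0.009,0.689],[0.05,-0.526,-0.367,0.009,0.689],[0.05,-0.526,-0.367,0.08,0.689],[0.05,-0.526,-0.367,0.15,0.689],[0.05,-0.526,-0.367,0.19,0.689],[0.05,-0.526,-0.367,0.19,0.689]]]'

```text
t: 22.4
position: [599.7, 192.3, 69.4]
orientation: [[-0.998, 0.064, -0.003], [0.064, 0.998, -0.001], [0.003, -0.001, -1.0]]
force: [-0.8, 0.1, -1.7]
grip_width: 0.125
grasp_force: 30.0
```

Call:
step_arm --targets '[[[0.05,0,0,0,0],[0.05,0,0,0,0]]]'

```text
t: 22.6
position: [601.7, 192.5, 72.4]
orientation: [[-0.998, 0.065, 0.002], [0.065, 0.998, 0.0], [-0.002, 0.0, -1.0]]
force: [1.0, -0.9, -1.5]
grip_width: 0.128
grasp_force: 30.0
```

```bash
python3 plan.py 601.2,192.1,46,86.25
```

```text
t22.6 pos [601.7 192.5  72.4] yang 86.26 grip 0.128 F 30.0 f [ 1.  -0.9 -1.5]
601.2,192.1,46,86.25 -> [ 0.002 -0.001  0.088] 0.0
```

Call:
step_arm --targets '[[[0.05,0.002,-0.001,0.03,0],[0.05,0.002,-0.001,0.055,0],[0.05,0.002,-0.001,0.075,0],[0.05,0.002,-0.001,0.084,0],[0.05,0.002,-0.001,0.089,0],[0.05,0.002,-0.001,0.091,0],[0.05,0.002,-0.001,0.091,0]]]'

```text
t: 23.3
position: [600.5, 192.0, 44.9]
orientation: [[-0.998, 0.065, -0.001], [0.065, 0.998, -0.0], [0.001, -0.0, -1.0]]
force: [-8.1, -2.2, 9.7]
grip_width: 0.127
grasp_force: 30.0
```

Call:
step_arm --targets '[[[0.3,0,0,-0.002,0],[0.3,0,0,-0.002,0],[0.3,0,0,-0.002,0],[0.3,0,0,-0.08,0],[0.3,0,0,-0.2,0],[0.3,0,0,-0.4,0],[0.3,0,0,-0.4,0]]]'

```text
t: 24.0
position: [602.6, 192.5, 169.9]
orientation: [[-0.998, 0.065, 0.008], [0.065, 0.998, 0.002], [-0.008, 0.003, -1.0]]
force: [0.2, 0.3, 0.8]
grip_width: 0.299
grasp_force: 0.0
```

```bash
python3 plan.py 571.8,-253.5,180,86.25
```

```text
t24.0 pos [602.6 192.5 169.9] yang 86.25 grip 0.299 F 0.0 f [0.2 0.3 0.8]
571.8,-253.5,180,86.25 -> [ 0.005 -1.49  -0.037] -0.0
```

Call:
step_arm --targets '[[[0.4,0,-0.17,-0.03,0],[0.4,0.003,-0.34,-0.03,0],[0.4,0.003,-0.5,-0.03,0],[0.4,0.003,-0.67,-0.03,0],[0.4,0.003,-0.8,-0.037,0],[0.4,0.003,-0.8,-0.037,0]]]'

```text
t: 24.6
position: [583.8, -51.7, 174.9]
orientation: [[-0.998, 0.07, 0.0], [0.07, 0.998, -0.001], [-0.0, -0.001, -1.0]]
force: [0.7, 0.4, -0.1]
grip_width: 0.402
grasp_force: 0.0
```

Call:
step_arm --targets '[[[0.4,0,-0.17,0,0],[0.4,0,-0.34,0,0],[0.4,0,-0.5,0,0],[0.4,0,-0.67,0,0],[0.4,0,-0.69,0,0],[0.4,0,-0.69,0,0]]]'

```text
t: 25.2
position: [570.4, -254.5, 174.3]
orientation: [[-0.998, 0.067, -0.001], [0.067, 0.998, 0.001], [0.001, 0.0, -1.0]]
force: [-1.0, 0.8, -0.2]
grip_width: 0.399
grasp_force: 0.0
```

```bash
python3 plan.py 571.8,-253.5,82,86.25; python3 - <<'E'
from h import *
c=grab("top"); P=cloud(c); z=np.nan_to_num(P[...,2]); h=cv2.cvtColor(c["pix"],cv2.COLOR_BGR2HSV)
o=np.array([597.4,123.3]);ya=np.array([.0654,.9979]);xa=np.array([.9979,-.0654])
rx=(P[...,:2]-o)@xa; ry=(P[...,:2]-o)@ya
for b in(-69,-23,23,69):
    for lo,hi in((64,84),(12,20)):
        m=(abs(ry-b)<20)&(abs(rx)<40)&(z>lo)&(z<hi)&(h[...,1]<70)
        q=np.c_[rx[m],ry[m]].astype(np.float32)
        if len(q)>5:r=cv2.minAreaRect(q);print(b,lo,len(q),np.round(r[0],1),np.round(r[1],1),round(r[2],1),np.round(np.median(z[m]),1))
cv2.imwrite("pics/top2.png",cv2.resize(c["pix"][140:260,120:380],None,fx=3,fy=3,interpolation=cv2.INTER_CUBIC))
E
```

```text
t25.2 pos [ 570.4 -254.5  174.3] yang 86.14 grip 0.399 F 0.0 f [-1.   0.8 -0.2]
571.8,-253.5,82,86.25 -> [-0.005  0.004  0.308] -0.002
-69 64 104 [ -0.3 -69.2] [39.4 12.8] 0.4 73.9
-69 12 157 [  2.8 -69.1] [55.7 36.1] 0.3 15.8
-23 64 111 [ -1.1 -25.3] [40.6 12.6] 0.8 73.8
-23 12 140 [  1.9 -22.5] [37.9 55.4] 89.8 15.9
23 64 112 [-0.6 21.5] [13.4 39.4] 89.6 73.5
23 12 137 [-0.2 20.3] [34.5 50.5] 90.0 15.8
69 64 114 [-0.1 67.8] [13.6 40.4] 88.7 73.3
69 12 140 [-0.1 66.9] [35.9 49.7] 88.9 15.7
```

View pics/top2.png

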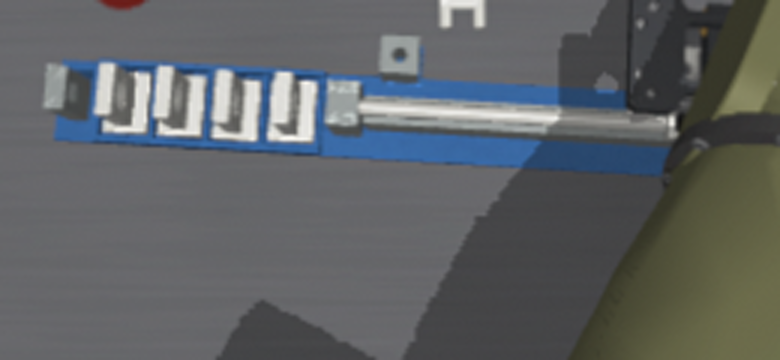

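All four eyes are seated: tops at about 74 mm, rack x offset within 1 mm and no yaw. Now I'll grip the knob.

Call:
step_arm --targets '[[[0.5,-0.004,0.004,0.15,0],[0.5,-0.004,0.004,0.25,0],[0.5,-0.004,0.004,0.308,0],[0.5,-0.004,0.004,0.308,0],[0.1,-0.004,0.004,0.308,0],[0.1,-0.004,0.004,0.308,0],[0.1,-0.004,0.004,0.308,0],[0.1,-0.004,0.004,0.308,0],[0.1,-0.004,0.004,0.308,0],[0.1,-0.004,0.004,0.308,0]]]'

```text
t: 26.25
position: [572.2, -252.9, 83.6]
orientation: [[-0.998, 0.066, 0.001], [0.066, 0.998, -0.0], [-0.001, -0.0, -1.0]]
force: [-1.0, 1.9, 6.5]
grip_width: 0.214
grasp_force: 30.0
```

```bash
python3 plan.py 571.8,-253.5,82,86.25 586.2,-31.0,82,86.25
```

```text
t26.2 pos [ 572.2 -252.9   83.6] yang 86.24 grip 0.214 F 30.0 f [-1.   1.9  6.5]
571.8,-253.5,82,86.25 -> [ 0.001 -0.002  0.005] -0.0
586.2,-31.0,82,86.25 -> [0.002 0.741 0.005] -0.0
```

Call:
step_arm --targets '[[[0.1,0,0.04,0,0],[0.1,0,0.09,0,0],[0.1,0,0.14,0,0],[0.1,0,0.19,0,0],[0.1,0,0.24,0,0],[0.1,0,0.29,0,0],[0.1,0,0.34,0,0],[0.1,0,0.39,0,0],[0.1,0,0.42,0,0],[0.1,0,0.42,0,0]]]'

```text
t: 27.25
position: [580.5, -125.8, 83.6]
orientation: [[-0.998, 0.065, 0.001], [0.065, 0.998, -0.0], [-0.001, 0.0, -1.0]]
force: [-0.5, 2.3, 6.8]
grip_width: 0.211
grasp_force: 30.0
```

Call:
step_arm --targets '[[[0.1,0,0.04,0,0],[0.1,0,0.08,0,0],[0.1,0,0.12,0,0],[0.1,0,0.16,0,0],[0.1,0,0.2,0,0],[0.1,0,0.24,0,0],[0.1,0,0.28,0,0],[0.1,0,0.3,0,0],[0.1,0,0.31,0,0],[0.1,0,0.31,0,0]]]'

```text
t: 28.25
position: [586.6, -33.6, 83.6]
orientation: [[-0.998, 0.065, 0.002], [0.065, 0.998, 0.0], [-0.002, 0.0, -1.0]]
force: [-1.5, 2.4, 7.0]
grip_width: 0.21
grasp_force: 30.0
```

```bash
python3 plan.py 586.2,-31,82,86.25
```

```text
t28.2 pos [586.6 -33.6  83.6] yang 86.27 grip 0.210 F 30.0 f [-1.5  2.4  7. ]
586.2,-31,82,86.25 -> [0.002 0.009 0.005] 0.0
```

Moved 219.8 mm so far with no resistance. I'll press the last few millimetres to the stop.

Call:
step_arm --targets '[[[0.1,0,0.005,0,0],[0.1,0,0.01,0,0],[0.1,0,0.014,0,0],[0.1,0,0.017,0,0],[0.1,0,0.017,0,0],[0.1,0,0.017,0,0]]]'

```text
t: 28.85
position: [586.8, -30.6, 83.6]
orientation: [[-0.998, 0.066, 0.001], [0.066, 0.998, -0.002], [-0.001, -0.002, -1.0]]
force: [-1.8, -10.9, 6.7]
grip_width: 0.21
grasp_force: 30.0
```

Home: 222.8 mm of travel and a 10.9 N stop reaction. I'll release it and move to the pin.

Call:
step_arm --targets '[[[0.4,0,-0.004,0,0],[0.4,0,-0.004,0,0],[0.4,0,-0.004,0,0],[0.4,0,-0.004,-0.1,0],[0.4,0,-0.004,-0.25,0],[0.4,0,-0.004,-0.35,0],[0.4,0,-0.004,-0.35,0]]]'

```text
t: 29.55
position: [587.9, -30.3, 192.1]
orientation: [[-0.998, 0.065, 0.007], [0.065, 0.998, -0.001], [-0.007, -0.0, -1.0]]
force: [-0.3, -0.8, -0.3]
grip_width: 0.401
grasp_force: 0.0
```

```bash
python3 plan.py 445,-316.5,188,86.25
```

```text
t29.6 pos [587.9 -30.3 192.1] yang 86.26 grip 0.401 F 0.0 f [-0.3 -0.8 -0.3]
445,-316.5,188,86.25 -> [ 0.413 -0.983  0.011] 0.0
```

Call:
step_arm --targets '[[[0.4,0.065,-0.15,0,0],[0.4,0.13,-0.3,0,0],[0.4,0.19,-0.45,0,0],[0.4,0.25,-0.6,0,0],[0.4,0.315,-0.75,0,0],[0.4,0.38,-0.9,0,0],[0.4,0.413,-0.983,0.1,0],[0.4,0.413,-0.983,0.1,0],[0.4,0.413,-0.983,0.1,0]]]'

```text
t: 30.45
position: [443.2, -316.1, 156.8]
orientation: [[-0.998, 0.066, -0.001], [0.066, 0.998, 0.001], [0.002, 0.001, -1.0]]
force: [0.5, 1.3, -0.1]
grip_width: 0.396
grasp_force: 0.0
```

```bash
python3 plan.py 444.9,-316.8,63,86.25; python3 - <<'E'
from h import *
c=grab("top"); P=cloud(c); z=np.nan_to_num(P[...,2])
# tab
m=(z>48)&(z<56)&(np.hypot(P[...,0]-626,P[...,1]+33)<35); print("tab",m.sum(),cv2.minAreaRect(P[m][:,:2].astype(np.float32)),np.median(z[m]))
m=(z>98)&(z<110)&(np.hypot(P[...,0]-587,P[...,1]+31)<30); print("knob",m.sum(),cv2.minAreaRect(P[m][:,:2].astype(np.float32)) if m.sum() else 0)
Ti=np.linalg.inv(c["T"]); rv,_=cv2.Rodrigues(Ti[:3,:3])
u,_=cv2.projectPoints(np.array([[632.2,-33.8,52.]]),rv,Ti[:3,3],c["K"],c["D"]); u=u.ravel(); print(u)
a,b=int(u[1])-20,int(u[0])-20
cv2.imwrite("pics/tab.png",cv2.resize(c["pix"][a:a+40,b:b+40],None,fx=12,fy=12,interpolation=cv2.INTER_CUBIC)); print(a,b)
w=grab("wrist"); cv2.imwrite("pics/w4.png",cv2.resize(w["pix"],(768,576)));P=cloud(w);z=np.nan_to_num(P[...,2])
m=(z>68)&(z<84)&(np.hypot(P[...,0]-445,P[...,1]+316)<25); print("pin w",m.sum(),cv2.minAreaRect(P[m][:,:2].astype(np.float32)),np.median(z[m]))
E
```

```text
t30.4 pos [ 443.2 -316.1  156.8] yang 86.20 grip 0.396 F 0.0 f [ 0.5  1.3 -0.1]
444.9,-316.8,63,86.25 -> [-0.006 -0.002  0.313] -0.001
tab 235 ((625.8597412109375, -33.57306671142578), (30.033845901489258, 47.993038177490234), 86.21153259277344) 52.05431447910621
knob 66 ((586.5504150390625, -30.79497528076172), (17.530656814575195, 14.967660903930664), 89.96322631835938)
[252.20320228 157.06676125]
137 232
pin w 355 ((442.1851501464844, -316.5994567871094), (16.985092163085938, 17.402372360229492), 49.51301574707031) 76.3296919085883
```

View pics/tab.png

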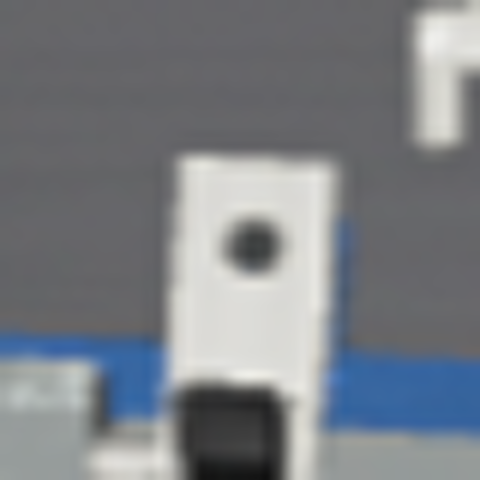

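View pics/w4.png

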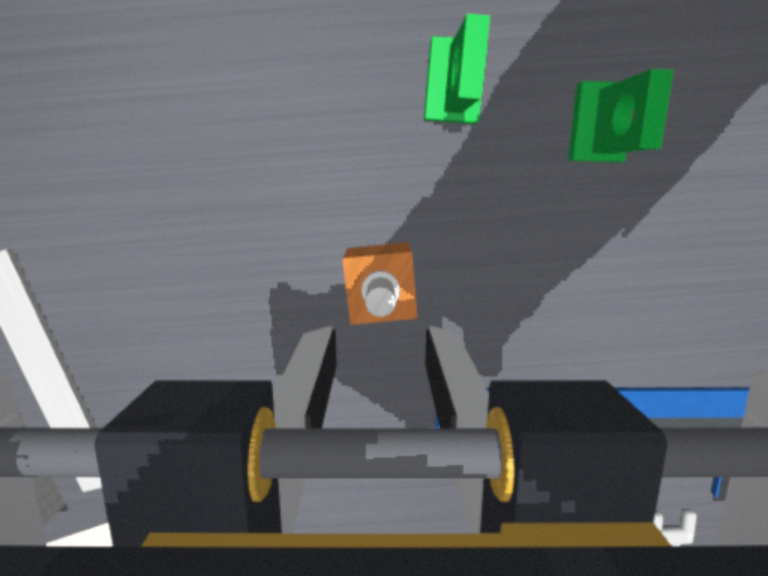

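The tab hole is at (252,245) in the crop, so the tab lies over the lock at about (632.2, -34.0). The pin, at (380,295) in the wrist view, is between the open fingers over its orange block. I'll grip it.

Call:
step_arm --targets '[[[0.4,-0.006,-0.002,0.1,0],[0.4,-0.006,-0.002,0.2,0],[0.4,-0.006,-0.002,0.28,0],[0.4,-0.006,-0.002,0.313,0],[0.4,-0.006,-0.002,0.313,0],[0.4,-0.006,-0.002,0.313,0]]]'

```text
t: 31.15
position: [446.1, -317.3, 65.1]
orientation: [[-0.998, 0.065, 0.001], [0.065, 0.998, -0.001], [-0.001, -0.001, -1.0]]
force: [-0.3, 0.6, -0.1]
grip_width: 0.402
grasp_force: 0.0
```

```bash
python3 plan.py 444.9,-316.8,63,86.25
```

```text
t31.1 pos [ 446.1 -317.3   65.1] yang 86.29 grip 0.402 F 0.0 f [-0.3  0.6 -0.1]
444.9,-316.8,63,86.25 -> [0.004 0.001 0.007] 0.001
```

Call:
step_arm --targets '[[[0.4,0.004,0.001,0.006,0],[0.4,0.004,0.001,0.006,0],[0.05,0.004,0.001,0.006,0],[0.05,0.004,0.001,0.006,0],[0.05,0.004,0.001,0.006,0],[0.05,0.004,0.001,0.006,0],[0.05,0.004,0.001,0.006,0],[0.05,0.004,0.001,0.006,0]]]' --squeeze 20

```text
t: 31.95
position: [444.1, -316.9, 62.1]
orientation: [[-0.998, 0.066, 0.0], [0.066, 0.998, -0.0], [-0.0, -0.0, -1.0]]
force: [-0.4, 0.8, 2.5]
grip_width: 0.187
grasp_force: 20.0
```

```bash
python3 plan.py
```

```text
t31.9 pos [ 444.1 -316.9   62.1] yang 86.24 grip 0.187 F 20.0 f [-0.4  0.8  2.5]
```

Call:
step_arm --targets '[[[0.05,0,0,-0.04,0],[0.05,0,0,-0.08,0],[0.05,0,0,-0.14,0],[0.05,0,0,-0.2,0],[0.05,0,0,-0.2,0],[0.05,0,0,-0.2,0],[0.05,0,0,-0.2,0]]]'

```text
t: 32.65
position: [443.8, -316.7, 121.2]
orientation: [[-0.998, 0.066, -0.001], [0.066, 0.998, 0.001], [0.001, 0.001, -1.0]]
force: [0.4, -0.0, -0.4]
grip_width: 0.187
grasp_force: 20.0
```

```bash
python3 plan.py 632.2,-33.9,124,86.25
```

```text
t32.6 pos [ 443.8 -316.7  121.2] yang 86.24 grip 0.187 F 20.0 f [ 0.4 -0.  -0.4]
632.2,-33.9,124,86.25 -> [-0.565  0.982 -0.009] -0.0
```

Call:
step_arm --targets '[[[0.05,-0.08,0.14,-0.02,0],[0.05,-0.16,0.28,-0.03,0],[0.05,-0.24,0.42,-0.03,0],[0.05,-0.32,0.56,-0.03,0],[0.05,-0.4,0.69,-0.03,0],[0.05,-0.48,0.83,-0.03,0],[0.05,-0.55,0.96,-0.03,0],[0.05,-0.562,0.982,-0.03,0],[0.05,-0.562,0.982,-0.03,0],[0.05,-0.562,0.982,-0.03,0]]]'

```text
t: 33.65
position: [631.0, -34.9, 130.3]
orientation: [[-0.998, 0.066, -0.001], [0.066, 0.998, -0.0], [0.001, -0.0, -1.0]]
force: [-0.5, 0.1, -0.7]
grip_width: 0.187
grasp_force: 20.0
```

Call:
step_arm --targets '[[[0.05,0,0,0,0],[0.05,0,0,0.03,0],[0.05,0,0,0.03,0],[0.05,0,0,0.03,0]]]'

```text
t: 34.05
position: [631.3, -34.4, 121.6]
orientation: [[-0.998, 0.066, -0.001], [0.066, 0.998, 0.0], [0.001, 0.0, -1.0]]
force: [-0.3, -0.1, -0.4]
grip_width: 0.19
grasp_force: 20.0
```

```bash
python3 plan.py 631.4,-33.9,116,86.25; python3 - <<'E'
from h import *
s=grab("scene"); Ti=np.linalg.inv(s["T"]); rv,_=cv2.Rodrigues(Ti[:3,:3])
u,_=cv2.projectPoints(np.array([[632.2,-33.9,55.]]),rv,Ti[:3,3],s["K"],s["D"]); u=u.ravel(); print(u)
a,b=int(u[1])-40,int(u[0])-40
im=cv2.resize(s["pix"][a:a+60,b:b+80],None,fx=9,fy=9,interpolation=cv2.INTER_CUBIC)
cv2.imwrite("pics/sc5.png",im); print(a,b)
E
```

```text
t34.0 pos [631.3 -34.4 121.6] yang 86.21 grip 0.190 F 20.0 f [-0.3 -0.1 -0.4]
631.4,-33.9,116,86.25 -> [-0.     0.002  0.019] -0.001
[290.19098979 211.65304291]
171 250
```

View pics/sc5.png

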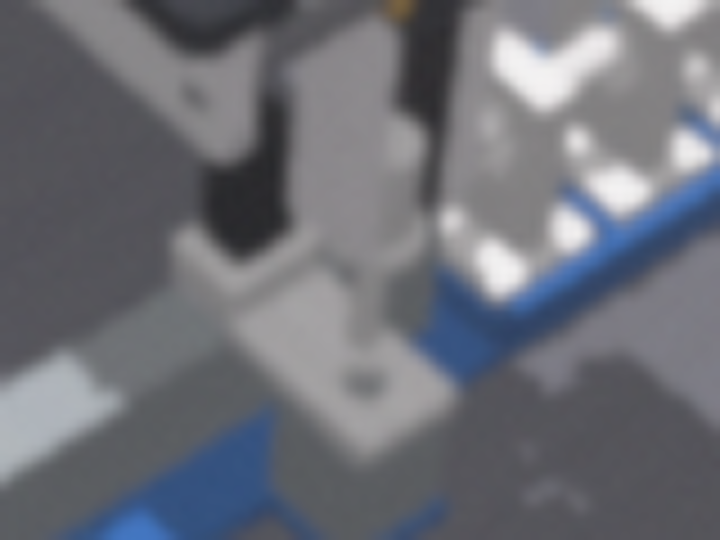

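```bash
python3 - <<'E'
from h import *
s=load("scene")
px=lambda x,y:[250+(x+.5)/9-.5,171+(y+.5)/9-.5]
print("hole",onplane(s,[px(365,380)],52)[0],"tip",onplane(s,[px(367,344)],63.6)[0],onplane(s,[px(367,348)],63.6)[0])
E
```

```text
hole [632.72213177 -34.3603397   52.        ] tip [631.31685041 -33.47196553  63.6       ] [632.19032933 -34.35520597  63.6       ]
```

The scene crop shows the pin tip at (367,346) right above the tab hole at (365,380). They agree within 1 mm, so I'll lower it gently.

Call:
step_arm --targets '[[[0.05,-0.002,0.001,0.015,0],[0.05,-0.002,0.001,0.03,0],[0.05,-0.002,0.001,0.04,0],[0.05,-0.002,0.001,0.048,0],[0.05,-0.002,0.001,0.055,0],[0.05,-0.002,0.001,0.055,0]]]'

```text
t: 34.7
position: [632.1, -33.7, 105.1]
orientation: [[-0.998, 0.065, -0.0], [0.065, 0.998, 0.0], [0.0, -0.0, -1.0]]
force: [-1.0, -0.2, -1.0]
grip_width: 0.189
grasp_force: 20.0
```

Tip at 47 mm with no force, so it is in the tab hole. Continuing.

Call:
step_arm --targets '[[[0.05,0,0,0.015,0],[0.05,0,0,0.03,0],[0.05,0,0,0.04,0],[0.05,0,0,0.04,0]]]'

```text
t: 35.1
position: [632.0, -33.7, 92.8]
orientation: [[-0.998, 0.066, -0.001], [0.066, 0.998, 0.0], [0.001, 0.0, -1.0]]
force: [0.9, -0.2, -0.2]
grip_width: 0.184
grasp_force: 20.0
```

Call:
step_arm --targets '[[[0.05,0,0,0.02,0],[0.05,0,0,0.04,0],[0.05,0,0,0.055,0],[0.05,0,0,0.065,0],[0.05,0,0,0.07,0],[0.05,0,0,0.074,0],[0.05,0,0,0.077,0],[0.05,0,0,0.077,0],[0.05,0,0,0.077,0]]]'

```text
t: 36.0
position: [632.3, -33.7, 70.5]
orientation: [[-0.998, 0.066, 0.0], [0.066, 0.998, -0.0], [-0.0, -0.0, -1.0]]
force: [-0.5, 0.4, -0.4]
grip_width: 0.188
grasp_force: 20.0
```

Call:
step_arm --targets '[[[0.05,0,0,0.004,0],[0.05,0,0,0.007,0],[0.05,0,0,0.008,0],[0.05,0,0,0.008,0]]]'

```text
t: 36.4
position: [632.6, -33.8, 70.0]
orientation: [[-0.998, 0.065, 0.002], [0.065, 0.998, -0.0], [-0.002, -0.0, -1.0]]
force: [-7.2, 0.8, 16.5]
grip_width: 0.185
grasp_force: 20.0
```

The flange is bearing on the tab (16.5 N at height 70.0, as expected). I'll release, lift and retreat.

Call:
step_arm --targets '[[[0.35,0,0,-0.003,0],[0.35,0,0,-0.003,0],[0.35,0,0,-0.003,0],[0.35,0,0,-0.06,0],[0.35,0,0,-0.2,0],[0.35,0,0,-0.4,0],[0.35,0,0,-0.5,0],[0.35,0,0,-0.5,0]]]'

```text
t: 37.2
position: [633.9, -33.9, 224.1]
orientation: [[-0.998, 0.065, 0.009], [0.065, 0.998, -0.001], [-0.009, -0.0, -1.0]]
force: [1.1, 0.8, -0.1]
grip_width: 0.354
grasp_force: 0.0
```

Call:
step_arm --targets '[[[0.35,0.15,-0.1,0,0],[0.35,0.3,-0.2,0,0],[0.35,0.45,-0.4,0,0],[0.35,0.6,-0.55,0,0],[0.35,0.6,-0.7,0,0],[0.35,0.6,-0.8,0,0],[0.35,0.6,-0.8,0,0],[0.35,0.6,-0.8,0,0]]]'

```text
t: 38.0
position: [436.2, -262.7, 217.2]
orientation: [[-0.998, 0.068, -0.001], [0.068, 0.998, 0.001], [0.001, 0.001, -1.0]]
force: [-0.2, 0.8, -0.2]
grip_width: 0.35
grasp_force: 0.0
```

```bash
python3 plan.py; python3 - <<'E'
from h import *
c=grab("top"); P=cloud(c); z=np.nan_to_num(P[...,2])
m=(z>58)&(z<95)&(np.hypot(P[...,0]-632,P[...,1]+34)<15); print("pin",m.sum(),P[m].mean(0),np.percentile(z[m],90))
m=(z>98)&(z<110)&(np.hypot(P[...,0]-587,P[...,1]+31)<30); print("knob",cv2.minAreaRect(P[m][:,:2].astype(np.float32)))
cv2.imwrite("pics/end.png",cv2.resize(c["pix"][100:300,120:390],None,fx=2.8,fy=2.8,interpolation=cv2.INTER_CUBIC))
E
```

```text
t38.0 pos [ 436.2 -262.7  217.2] yang 86.08 grip 0.350 F 0.0 f [-0.2  0.8 -0.2]
pin 64 [630.12916597 -34.61847904  79.95096865] 85.4812012471548
knob ((586.5391235351562, -30.79861831665039), (17.686986923217773, 14.880876541137695), 89.2953872680664)
```

View pics/end.png

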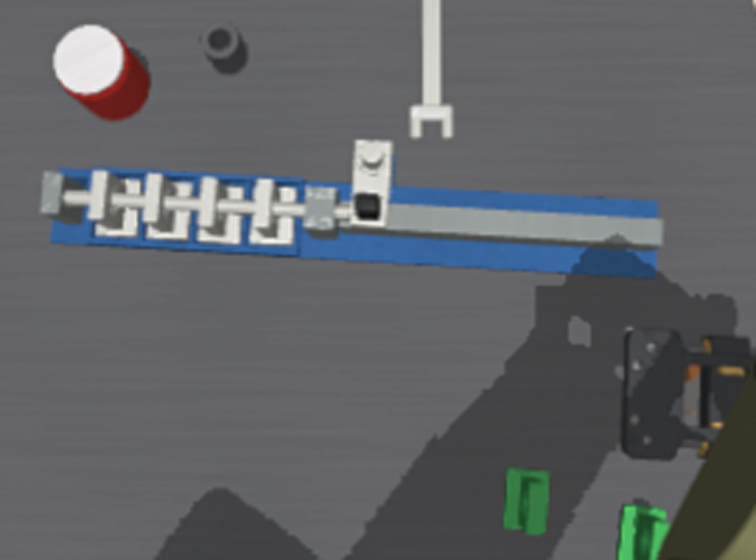

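The rod runs through all four eyes into the keeper. The pin stands in the tab at (371,158) with its top at about 84 mm, and the bystanders haven't moved.

```bash
python3 -c "
from rig import ctrl; print(ctrl.sign_off())"
```

```text
the job is handed in; nothing more can be done
None
```

I handed the job in at about 38 s on the robot's clock: all four lifting eyes are upright in their own bays, the bolt is home through their holes into the keeper, and the lock pin is fully down; the sign-off returned no verdict.

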